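# Shut the jar warmer's lid and press its start key

## Robot

A 6-joint arm with a two-finger parallel gripper is mounted at the origin on the work surface. World frame = base frame: x ahead of the robot, y to its left, z up, the work surface at z = 0. Lengths are in m, angles in degrees, forces in N, time in s.
With the tool pointing down it reaches from about 0.25 to 0.725 m from the base axis. Payload 9.7 kg.
Tool frame: the origin (TCP) lies at the very end of the fingers, on their centre line; the grasp point (between the pads) lies 19 mm behind it; z points along the fingers, y is the line along which they close (so a half turn about z gives the same grasp; the last joint's range is limited). The gripper opens to 85 mm and grips with 20 to 120 N. Pads are 22 mm wide; open, the fingers measure 114 mm over their backs; the gripper's body (76 mm by 85 mm) begins 54 mm behind the grasp point. The pads swing forward as they close: fully open they stand 13 mm farther back than shut.
Start: joints at [71.677, 4.979, 10.078, 95.1, 0, 90], TCP at [0.173, 0.522, 0.231] pointing down, gripper open.
Joint ranges: [-179.16, 179.16], [-48.56, 103.87], [-65.8, 70.77], [-126.05, 130.52], [-82.76, 87.17], [-180, 180]. Speed limits (degrees/s): [127.2, 127.2, 147.25, 180, 180, 180].

## Interface

Orientations are given as [roll, pitch, yaw] about the fixed x, y, z axes, in that order (R = Rz(yaw) Ry(pitch) Rx(roll)).
In Python, from workcell import telemetry, optics, workorder gives the robot as it stands.
- The arm moves only by the shell command python3 -m handwheel 'ROWS' [FORCE]. ROWS is JSON, a list of rows, each an object of numbers: "tx", "ty", "tz": the shift along the tool's x, y, z in m; "ax", "ay", "az": the turn, a rotation vector about the tool's x, y, z in degrees; "jaw": the gripper command: -1 is shut, 1 is fully open, values between are in proportion. A call has exactly 10 rows; each row shifts and turns the commanded pose from where the row before left it, along the tool's axes as they then stand; what a row does not reach is not made up. A row lasts 1/8 s, in which the tool goes at most 62.5 mm and 10.7 degrees, less where a joint would pass 70% of its speed; a pose out of reach is approached as far as the arm can. A call is refused whole if a number of a shift passes 0.0625 or a number of a turn 10.7, either way. A call with a gripper value outside its range is refused whole. The fingers move at their own pace and stop on an object; FORCE is the grip in N (left out, the last holds). Time passes only in rows, so rows that do not move let the fingers close, or fill a call up. It gives the time, the measured TCP pose, the force, the opening and the grip force at its end, in the units of the state.
- telemetry.get_obs(): the state, without advancing time (a new reading comes with each control period).
- optics.camera(name): name is "side" or "top"; returns a dict with "color" (384x512x3 uint8, red, green, blue), "K" (3x3 intrinsics, pixels), "k1" (the pictures are not rectified: a ray, as slopes to the right and down, at radius r is drawn at 1 + k1 r^2 times it, then the intrinsics apply), "extrinsics" (4x4, takes a point from camera to world coordinates). Camera axes: x right, y down, z forward; pixel columns grow to the right and rows downward; lengths in m; the calibration is good to about 2 mm. A picture is of the moment at which its call begins. There is no depth.
- workorder.job_done(): hands the job in; it is judged then, once.
The state is a dict: "time": time; "q": joint angles; "qd": joint speeds; "joint_efforts": joint torques, N m; "ee_pos": TCP position; "tcp_rot": TCP orientation; "wrist_force": force on the tool from outside, world axes, zero at the start; "torque": the same for the moment, N m; "opening": finger opening in m; "grasp_force": force on a finger pad.
Only numpy, scipy, OpenCV 4.12 (cv2) and the standard library are available. Lean on these libraries where they do the work, as an engineer would, in place of code of your own. Each camera call takes 0.05 s, during which the arm holds its last target. There are 200 camera calls.

## Task

A jar of baby food is standing in the bottle warmer. With the fingertips gently push the warmer's open lid all the way down until it is fully shut, then lightly press the green start key in with a fingertip, let it spring back, and withdraw. Leave the blue and yellow keys and everything else on the nightstand alone.

Things in the scene. Friction and masses are not known exactly. Their poses are not given: they have to be found in the camera images.
- warmer: Cream bottle and jar warmer, fixed. Origin: on the nightstand top under the centre of its round well; z up; the console with the keys faces -x, the lid hinge is at the back, +x. Well housing 124 mm across, rim 118 mm high. The console reaches to x = -138 mm, is 132 mm wide (y) with a flat top 90 mm high and a row of three round keys. Lid shut, nothing is higher than 128 mm.
- lid (a joint): Angle of the lid about its level hinge, rad: 0 = fully shut and level, grows as it opens (starts about 0.75 to 1.2). The hinge is stiff enough to hold it at any angle; about 1 N at the lever moves it. Once shut, a soft seal gives up to 4 mm more at the lever, taking 2 to 8 N. Flat white plate 126 mm across, its outer face 6 mm above the hinge axis when shut.
- lid_hinge (a point): Middle of the lid's hinge axis, 66 mm behind the warmer's origin and 122 mm up. The axis runs along the warmer's y.
- lid_lever (a point): Point on the outer (upper) face of the lid's mint-green lever, a tab 26 mm wide that sticks 21 mm out of the lid's front edge. 138 mm from the hinge axis along the lid, 12 mm short of the tip, 6 mm above the plane through the axis; 128 mm above the nightstand when shut. The point's -x runs from hinge to tip, its z is the lid's outward normal.
- key_start_top (a point): Centre of the top of the green start key (white power sign), a round push key 22 mm across, at the warmer's x = -110 mm, y = -42 mm; its top stands 100 mm above the nightstand, 10 mm proud of the console. It is pressed straight down.
- key_start (a joint): Travel of the green start key, m: 0 = up, 0.008 = the stop. Soft springy key: 1 N starts it, 1 N more for each mm, 9 N at the stop; it switches on at about 0.0025 (3.5 N), and springs back when let go.
- key_defrost: The blue key (white snowflake), same size and spring, beside the start key at the warmer's x = -110 mm, y = 0; origin: on the key's axis, 13.5 mm below its top. Not to be touched.
- key_night: The yellow key (dark moon), same size and spring, at the far end of the row at the warmer's x = -110 mm, y = +42 mm; origin: on the key's axis, 13.5 mm below its top. Not to be touched.
- food_jar: Closed jar of orange baby food, red cap, 54 mm across and 69 mm high, standing loose in the warmer's well, below its rim; origin: centre of its underside. Left alone.
- mug: White ceramic mug, 82 mm across, 92 mm high, with an orange cat as handle on its +y side that reaches 70 mm from the axis; origin: centre of its underside. Left alone.
- jar: Closed glass jar with brass lid, 68 mm across, 86 mm high; origin: centre of its underside. Left alone.
- bottle: Feeding bottle with blue collar and teat, 60 mm across, 151 mm high; origin: centre of its underside. Left alone.
- pacifier: Blue silicone pacifier standing teat up, 44 mm across, 39 mm high; origin: centre of its underside. Left alone.
- teether: Flat beech teething ring, 72 mm across, 13 mm thick; origin: centre of its underside. Left alone.
- spoon: Orange feeding spoon lying along its x, 140 mm long, under 30 mm high; origin: under its middle. Left alone.

How it is judged:
By the outcome, as a careful person would: the job done as asked, in the order asked, and still so for the second after the job is handed in, with the robot touching nothing.
It also fails if it takes over 45 s, if anything falls off the work surface, if the arm or the gripper's body presses on something with over 40 N, if the wrist force passes 120 N, or if a joint passes its speed limit or range.

## Working session

There is one attempt and no reset: what is moved stays moved. The work goes in short steps, Python scripts to look and compute and a shell command to move; the robot and the scene stay as the last step left them, time stands still between calls to the robot, and variables do not carry over. Pictures are saved under pics/ and viewed, at most 10 in all, crops included, and the job is handed in when it is done.

```bash
mkdir -p pics; python3 - <<'E'
from workcell import telemetry, optics
import cv2,pickle,numpy as np
o=telemetry.get_obs();print(o)
d={}
for n in("side","top"):
    c=optics.camera(n);d[n]=c
    cv2.imwrite(f"pics/{n}0.png",cv2.resize(c["color"][:,:,::-1],(800,600),interpolation=cv2.INTER_CUBIC))
    print(n,c["K"],c["k1"],c["extrinsics"])
pickle.dump(d,open("d0.pkl","wb"))
E
```

```text
{'time': 0.0, 'q': array([ 7.16770942e+01,  5.00873412e+00,  1.00344913e+01,  9.50996991e+01,
       -1.55292766e-03,  8.99998170e+01]), 'qd': array([-0.07622579, -0.02291542,  0.05660681,  0.00309369, -0.07445639,
       -0.03042341]), 'joint_efforts': array([ 5.79599655e-04, -5.20388496e+01,  4.64799964e+01,  1.64557330e-02,
       -3.24959183e-05,  1.12498401e-05]), 'ee_pos': array([0.17283863, 0.52189116, 0.23060611]), 'tcp_rot': array([-1.79926058e+02,  1.55269019e-03,  1.61677279e+02]), 'wrist_force': array([ 0.22742322, -0.41358634,  0.24057381]), 'torque': array([-0.01102431, -0.03628797, -0.01907456]), 'grasp_force': 0.0, 'opening': 0.08564302279921254}
side [[387.06269217   0.         257.79749277]
 [  0.         387.06269217 197.06158991]
 [  0.           0.           1.        ]] 0.0439885119619353 [[ 0.96902822 -0.17862801  0.17051786  0.43659454]
 [-0.24678939 -0.72537766  0.64259027 -0.46327485]
 [ 0.00890523 -0.6647701  -0.74699492  0.69481518]
 [ 0.          0.          0.          1.        ]]
top [[452.91235105   0.         255.37262044]
 [  0.         452.91235105 191.56114243]
 [  0.           0.           1.        ]] -0.07651379523633568 [[ 0.00617783 -0.99694509  0.07786093  0.50403767]
 [-0.99975753 -0.00451201  0.02155269  0.0519602 ]
 [-0.02113554 -0.0779752  -0.99673124  0.98404705]
 [ 0.          0.          0.          1.        ]]
```

View pics/side0.png

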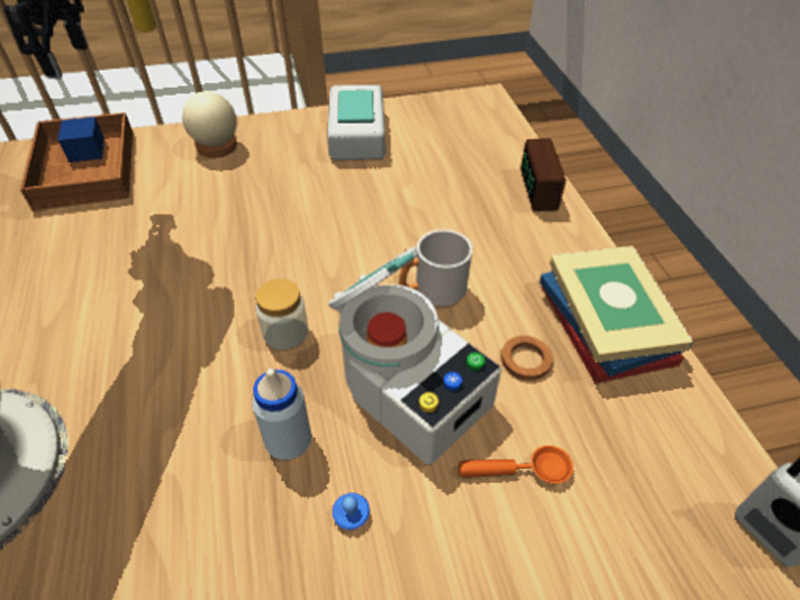

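View pics/top0.png

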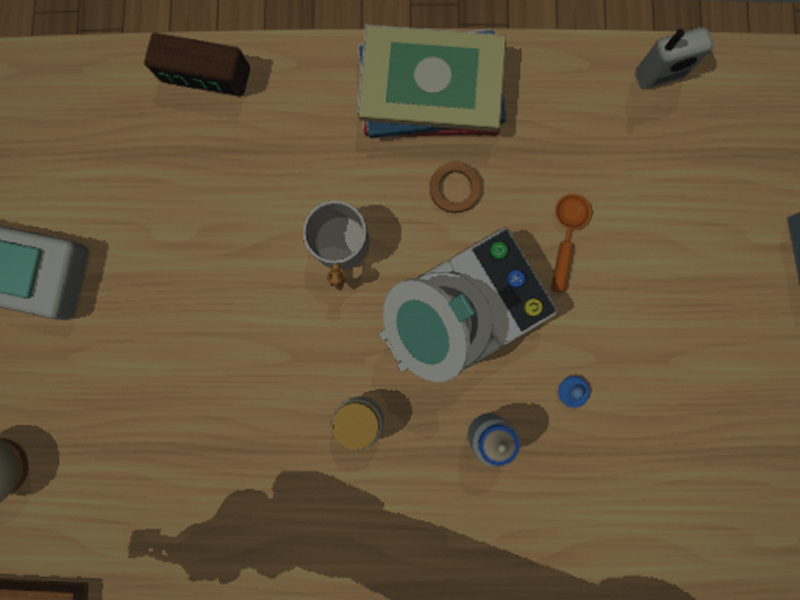

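The side view shows the warmer with its lid seen edge-on. The keys are at (475,361) green, (453,380) blue and (429,401) yellow, and the lever is near (408,258). In the top view the keys are at (499,250), (516,279) and (533,307), and the lever is near (461,306).

```bash
cat > h.py <<'E'
import numpy as np,cv2,pickle
from scipy.optimize import least_squares
from scipy.spatial.transform import Rotation as R
def proj(c,P):
    E=np.linalg.inv(c["extrinsics"]);p=np.atleast_2d(P)@E[:3,:3].T+E[:3,3]
    s=p[:,:2]/p[:,2:];s=s*(1+c["k1"]*(s**2).sum(1,keepdims=True))
    return s*np.diag(c["K"])[:2]+c["K"][:2,2]
def tri(cs,us):
    return least_squares(lambda P:np.concatenate([(proj(c,P)[0]-u) for c,u in zip(cs,us)]),[.5,0,.1])
def W(pose,P): # warmer->world
    x,y,a=pose[:3];return np.atleast_2d(P)@R.from_euler('z',a).as_matrix().T+[x,y,0]
def lid(th,P): # P in lid coords: (forward distance from hinge, y, height)
    P=np.atleast_2d(P).astype(float);d,y,h=P.T
    return np.c_[66-d*np.cos(th)+h*np.sin(th),y,122+d*np.sin(th)+h*np.cos(th)]/1000
E
python3 - <<'E'
from h import *
d=pickle.load(open("d0.pkl","rb"));S,T=d["side"],d["top"]
def cen(c,uv,lo,hi):  # refine coloured blob centroid
    u=(np.array(uv)+.5)*.64-.5;x,y=np.round(u).astype(int);w=9
    h=cv2.cvtColor(np.ascontiguousarray(c["color"][y-w:y+w+1,x-w:x+w+1]),cv2.COLOR_RGB2HSV)
    m=cv2.inRange(h,lo,hi);n,l,st,ce=cv2.connectedComponentsWithStats(m)
    k=1+np.argmax(st[1:,4]);hull=cv2.convexHull(np.argwhere(l==k)[:,::-1].astype(np.int32));M=cv2.moments(hull)
    return np.array([M['m10']/M['m00']+x-w,M['m01']/M['m00']+y-w])
rng=[((45,90,40),(85,255,255)),((100,120,60),(125,255,255)),((20,130,80),(35,255,255))]
sp=[(475,361),(453,380),(429,401)];tp=[(499,250),(516,279),(533,307)]
us=[cen(S,a,*r) for a,r in zip(sp,rng)];ut=[cen(T,a,*r) for a,r in zip(tp,rng)]
P=[]
for a,b in zip(us,ut):
    r=tri([S,T],[a,b]);P.append(r.x);print(a.round(1),b.round(1),r.x.round(4),np.abs(r.fun).max().round(2))
K=np.array([[-.11,-.042,.1],[-.11,0,.1],[-.11,.042,.1]])
f=lambda p:np.r_[(proj(S,W(p,K))-us).ravel(),(proj(T,W(p,K))-ut).ravel()]
best=min((least_squares(f,[.5,0,a]) for a in(0,1.5,3,4.5)),key=lambda r:r.cost);p=best.x
print("pose",p,np.degrees(p[2]),best.fun.round(1))
np.save("pose.npy",p)
# overlay for several lid angles
t=np.linspace(0,2*np.pi,40)
out=[]
for c,(x0,y0,x1,y1) in((S,(200,140,330,270)),(T,(230,140,360,270))):
    s=5
    im=cv2.resize(np.clip(c["color"][y0:y1,x0:x1,::-1].astype(float)*(1 if c is S else 1.6),0,255).astype(np.uint8),None,fx=3.05,fy=3.05,interpolation=cv2.INTER_CUBIC)
    for th,col in((.75,(0,0,255)),(.9,(0,255,255)),(1.05,(255,0,255)),(1.2,(255,0,0))):
        pts=np.r_[[[129,-13,6],[150,-13,6],[150,13,6],[129,13,6]]]
        q=(proj(c,W(p,lid(th,pts)))-[x0,y0]+.5)*3.05
        cv2.polylines(im,[q.astype(int)],True,col,1)
    q=(proj(c,W(p,np.c_[62*np.cos(t),62*np.sin(t),118+0*t]/1000))-[x0,y0]+.5)*3.05
    cv2.polylines(im,[q.astype(int)],True,(0,255,0),1)
    out.append(im)
cv2.imwrite("pics/ov.png",np.hstack(out));print(out[0].shape)
E
```

```text
[303.7 230.9] [318.7 159.7] [ 0.6373 -0.0537  0.0962] 0.11
[289.2 243.4] [329.7 177.9] [ 0.6013 -0.0751  0.0967] 0.12
[273.9 256.9] [341.  196.1] [ 0.5654 -0.0969  0.097 ] 0.08
pose [0.54403385 0.0183259  2.11276766] 121.05266998432955 [-0.1 -0.9 -0.1 -0.6 -0.2 -0.5  0.5 -0.1  0.7 -0.1  0.6  0.1]
(396, 396, 3)
```

View pics/ov.png

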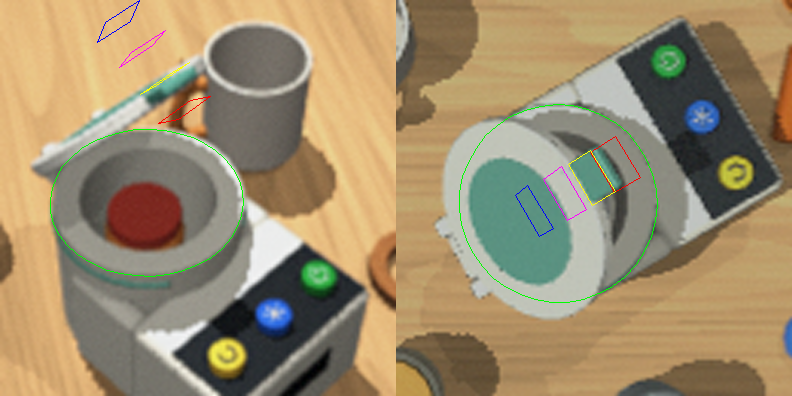

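The lid is at about 0.88 rad and the warmer pose is (0.544, 0.018, yaw 121°). I'll turn the tool to the warmer's axes, shut the jaws and rise.

```bash
python3 -m handwheel '[{"az":4.07,"tz":-0.004,"jaw":-1},{"az":4.07,"tz":-0.004,"jaw":-1},{"az":4.07,"tz":-0.004,"jaw":-1},{"az":4.07,"tz":-0.004,"jaw":-1},{"az":4.07,"tz":-0.004,"jaw":-1},{"az":4.07,"tz":-0.004,"jaw":-1},{"az":4.07,"tz":-0.004,"jaw":-1},{"az":4.07,"tz":-0.004,"jaw":-1},{"az":4.07,"tz":-0.004,"jaw":-1},{"az":4.07,"tz":-0.004,"jaw":-1}]' 20
python3 -m handwheel '[{"tx":-0.04,"ty":0.006,"jaw":-1},{"tx":-0.045,"ty":0.006,"jaw":-1},{"tx":-0.045,"ty":0.006,"jaw":-1},{"tx":-0.045,"ty":0.006,"jaw":-1},{"tx":-0.045,"ty":0.006,"jaw":-1},{"tx":-0.045,"ty":0.006,"jaw":-1},{"tx":-0.045,"ty":0.006,"jaw":-1},{"tx":-0.045,"ty":0.006,"jaw":-1},{"tx":-0.045,"ty":0.006,"jaw":-1},{"tx":-0.04,"ty":0.006,"jaw":-1}]'
cat > st.py <<'E'
from h import *
from workcell import telemetry
o=telemetry.get_obs();p=np.load("pose.npy")
w=R.from_euler('z',p[2]).as_matrix().T@(o["ee_pos"]-[p[0],p[1],0])
print("t",o["time"],"warmer-frame tcp mm",(w*1000).round(1),"yaw-err",(o["tcp_rot"]-[180,0,np.degrees(p[2])]).round(1),"F",o["wrist_force"].round(1),"open",round(o["opening"],4))
E
python3 st.py
```

```text
t 0.1 warmer-frame tcp mm [622.9  58.2 230.7] yaw-err [-359.9   -0.    40.6] F [ 0.1  0.3 -0.3] open 0.0852$[0]: bad value
$[0]: bad value
```

```bash
python3 -m handwheel --help 2>&1 | head -20; python3 -m handwheel '[{"tx":0,"ty":0,"tz":-0.004,"ax":0,"ay":0,"az":4.07,"jaw":-1},{"tx":0,"ty":0,"tz":-0.004,"ax":0,"ay":0,"az":4.07,"jaw":-1},{"tx":0,"ty":0,"tz":-0.004,"ax":0,"ay":0,"az":4.07,"jaw":-1},{"tx":0,"ty":0,"tz":-0.004,"ax":0,"ay":0,"az":4.07,"jaw":-1},{"tx":0,"ty":0,"tz":-0.004,"ax":0,"ay":0,"az":4.07,"jaw":-1},{"tx":0,"ty":0,"tz":-0.004,"ax":0,"ay":0,"az":4.07,"jaw":-1},{"tx":0,"ty":0,"tz":-0.004,"ax":0,"ay":0,"az":4.07,"jaw":-1},{"tx":0,"ty":0,"tz":-0.004,"ax":0,"ay":0,"az":4.07,"jaw":-1},{"tx":0,"ty":0,"tz":-0.004,"ax":0,"ay":0,"az":4.07,"jaw":-1},{"tx":0,"ty":0,"tz":-0.004,"ax":0,"ay":0,"az":4.07,"jaw":-1}]' 20; python3 st.py
```

```text
invalid input: not JSON, or not a number
time: 1.35
ee_pos: [0.1729, 0.522, 0.271]
tcp_rot: [-180.0, 0.0, 120.8]
wrist_force: [-1.1, -0.6, -0.5]
opening: 0.0002
grasp_force: 0.0
t 1.35 warmer-frame tcp mm [623.   58.2 271. ] yaw-err [-3.6e+02  0.0e+00 -2.0e-01] F [-1.1 -0.6 -0.5] open 0.0002
```

All seven numbers are required in every row. Next I'll travel to behind the lid.

```bash
python3 -m handwheel '[{"tx":-0.03,"ty":0.0058,"tz":0,"ax":0,"ay":0,"az":0,"jaw":-1},{"tx":-0.045,"ty":0.0058,"tz":0,"ax":0,"ay":0,"az":0,"jaw":-1},{"tx":-0.045,"ty":0.0058,"tz":0,"ax":0,"ay":0,"az":0,"jaw":-1},{"tx":-0.045,"ty":0.0058,"tz":0,"ax":0,"ay":0,"az":0,"jaw":-1},{"tx":-0.045,"ty":0.0058,"tz":0,"ax":0,"ay":0,"az":0,"jaw":-1},{"tx":-0.045,"ty":0.0058,"tz":0,"ax":0,"ay":0,"az":0,"jaw":-1},{"tx":-0.045,"ty":0.0058,"tz":0,"ax":0,"ay":0,"az":0,"jaw":-1},{"tx":-0.045,"ty":0.0058,"tz":0,"ax":0,"ay":0,"az":0,"jaw":-1},{"tx":-0.045,"ty":0.0058,"tz":0,"ax":0,"ay":0,"az":0,"jaw":-1},{"tx":-0.045,"ty":0.0058,"tz":0,"ax":0,"ay":0,"az":0,"jaw":-1}]'; python3 st.py
```

```text
time: 2.6
ee_pos: [0.4472, 0.1776, 0.271]
tcp_rot: [-180.0, -0.0, 121.0]
wrist_force: [0.2, 1.4, 0.3]
opening: 0.0001
grasp_force: 0.0
t 2.6 warmer-frame tcp mm [186.4   0.8 271. ] yaw-err [-3.6e+02 -0.0e+00 -1.0e-01] F [0.2 1.4 0.3] open 0.0001
```

```bash
python3 -m handwheel '[{"tx":-0.03,"ty":0,"tz":0,"ax":0,"ay":0,"az":0,"jaw":-1},{"tx":-0.03,"ty":0,"tz":0,"ax":0,"ay":0,"az":0,"jaw":-1},{"tx":-0.03,"ty":0,"tz":0,"ax":0,"ay":0,"az":0,"jaw":-1},{"tx":-0.03,"ty":0,"tz":0.005,"ax":0,"ay":0,"az":0,"jaw":-1},{"tx":-0.02,"ty":0,"tz":0.007,"ax":0,"ay":0,"az":0,"jaw":-1},{"tx":-0.01,"ty":0,"tz":0.008,"ax":0,"ay":0,"az":0,"jaw":-1},{"tx":0,"ty":0,"tz":0.008,"ax":0,"ay":0,"az":0,"jaw":-1},{"tx":0,"ty":0,"tz":0.007,"ax":0,"ay":0,"az":0,"jaw":-1},{"tx":0,"ty":0,"tz":0,"ax":0,"ay":0,"az":0,"jaw":-1},{"tx":0,"ty":0,"tz":0,"ax":0,"ay":0,"az":0,"jaw":-1}]'; python3 st.py
cat > look.py <<'E'
import sys
from h import *
from workcell import optics,telemetry
p=np.load("pose.npy");out=[]
ee=telemetry.get_obs()["ee_pos"]
for n,(x0,y0,x1,y1) in(("side",(200,110,330,240)),("top",(230,130,360,260))):
    c=optics.camera(n)
    im=cv2.resize(np.clip(c["color"][y0:y1,x0:x1,::-1]*(1. if n=="side" else 1.6),0,255).astype(np.uint8),None,fx=3.05,fy=3.05,interpolation=cv2.INTER_CUBIC)
    for th in map(float,sys.argv[2:]):
        q=(proj(c,W(p,lid(th,[[129,-13,6],[150,-13,6],[150,13,6],[129,13,6]])))-[x0,y0]+.5)*3.05
        cv2.polylines(im,[q.astype(int)],True,(0,255,255),1)
    q=((proj(c,ee)-[x0,y0]+.5)*3.05)[0].astype(int)
    cv2.drawMarker(im,tuple(int(v) for v in q),(255,0,255),0,10,1)
    out.append(im)
cv2.imwrite(sys.argv[1],np.hstack(out))
E
python3 look.py pics/a.png 0.88
```

```text
time: 3.85
ee_pos: [0.5236, 0.0508, 0.2366]
tcp_rot: [180.0, 0.0, 121.0]
wrist_force: [0.3, -0.1, 1.0]
opening: 0.0002
grasp_force: 0.0
t 3.85 warmer-frame tcp mm [ 38.4   0.7 236.6] yaw-err [-0.  0. -0.] F [ 0.3 -0.1  1. ] open 0.0002
```

View pics/a.png

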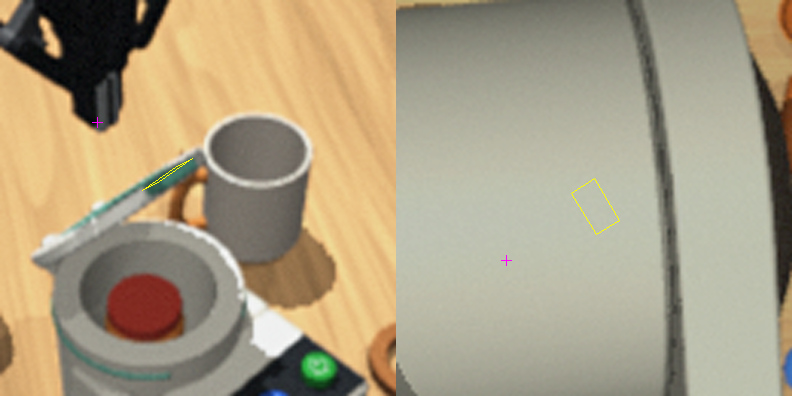

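The fingertip (97,122 in the side crop) is clear behind and above the lid, and the model lever overlays the real one at 0.88 rad. Now the arc push.

```bash
python3 -m handwheel '[{"tx":-0.012,"ty":0,"tz":0,"ax":0,"ay":0,"az":0,"jaw":-1},{"tx":-0.012,"ty":0,"tz":0,"ax":0,"ay":0,"az":0,"jaw":-1},{"tx":-0.008,"ty":0.0007,"tz":0,"ax":0,"ay":0,"az":0,"jaw":-1},{"tx":-0.005,"ty":0,"tz":0,"ax":0,"ay":0,"az":0,"jaw":-1},{"tx":-0.0082,"ty":0,"tz":0.0055,"ax":0,"ay":0,"az":0,"jaw":-1},{"tx":-0.0082,"ty":0,"tz":0.006,"ax":0,"ay":0,"az":0,"jaw":-1},{"tx":-0.0071,"ty":0,"tz":0.0074,"ax":0,"ay":0,"az":0,"jaw":-1},{"tx":-0.0071,"ty":0,"tz":0.0074,"ax":0,"ay":0,"az":0,"jaw":-1},{"tx":-0.006,"ty":0,"tz":0.0085,"ax":0,"ay":0,"az":0,"jaw":-1},{"tx":-0.006,"ty":0,"tz":0.0085,"ax":0,"ay":0,"az":0,"jaw":-1}]'; python3 st.py; python3 look.py pics/b.png 0.5
```

```text
time: 5.2
ee_pos: [0.5654, -0.0178, 0.1923]
tcp_rot: [-180.0, -0.0, 121.0]
wrist_force: [-0.1, 1.3, 0.1]
opening: 0.0002
grasp_force: 0.3
t 5.2 warmer-frame tcp mm [-42.    0.3 192.3] yaw-err [-3.6e+02 -0.0e+00 -1.0e-01] F [-0.1  1.3  0.1] open 0.0002
```

View pics/b.png

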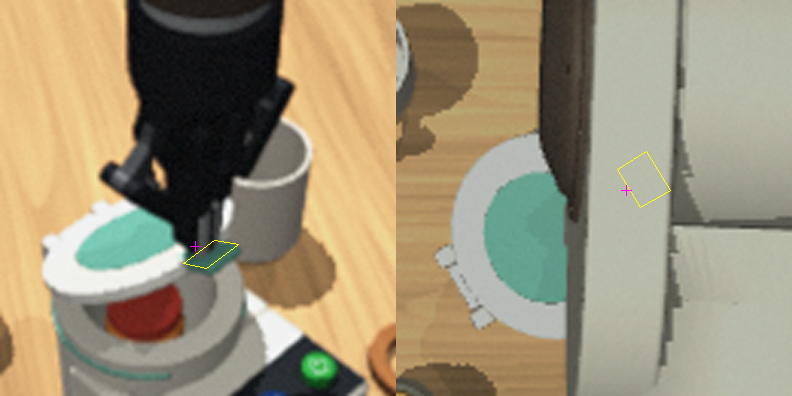

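The lid follows the fingertip, with the tab at about (212,257), so roughly 0.48 rad. I'll continue down to just above shut.

```bash
python3 -m handwheel '[{"tx":-0.0045,"ty":0,"tz":0.0088,"ax":0,"ay":0,"az":0,"jaw":-1},{"tx":-0.0045,"ty":0,"tz":0.009,"ax":0,"ay":0,"az":0,"jaw":-1},{"tx":-0.0035,"ty":0,"tz":0.0095,"ax":0,"ay":0,"az":0,"jaw":-1},{"tx":-0.0035,"ty":0,"tz":0.0095,"ax":0,"ay":0,"az":0,"jaw":-1},{"tx":-0.002,"ty":0,"tz":0.0075,"ax":0,"ay":0,"az":0,"jaw":-1},{"tx":-0.002,"ty":0,"tz":0.006,"ax":0,"ay":0,"az":0,"jaw":-1},{"tx":-0.001,"ty":0,"tz":0.005,"ax":0,"ay":0,"az":0,"jaw":-1},{"tx":-0.001,"ty":0,"tz":0.004,"ax":0,"ay":0,"az":0,"jaw":-1},{"tx":0,"ty":0,"tz":0.002,"ax":0,"ay":0,"az":0,"jaw":-1},{"tx":0,"ty":0,"tz":0,"ax":0,"ay":0,"az":0,"jaw":-1}]'; python3 st.py
```

```text
time: 6.55
ee_pos: [0.5766, -0.0363, 0.1316]
tcp_rot: [-180.0, 0.0, 121.0]
wrist_force: [-0.5, -0.5, -0.1]
opening: -0.0001
grasp_force: 0.0
t 6.55 warmer-frame tcp mm [-63.6   0.3 131.6] yaw-err [-3.6e+02  0.0e+00 -1.0e-01] F [-0.5 -0.5 -0.1] open -0.0001
```

```bash
python3 -m handwheel '[{"tx":0,"ty":0,"tz":0.001,"ax":0,"ay":0,"az":0,"jaw":-1},{"tx":0,"ty":0,"tz":0.001,"ax":0,"ay":0,"az":0,"jaw":-1},{"tx":0,"ty":0,"tz":0.001,"ax":0,"ay":0,"az":0,"jaw":-1},{"tx":0,"ty":0,"tz":0.001,"ax":0,"ay":0,"az":0,"jaw":-1},{"tx":0,"ty":0,"tz":0.0005,"ax":0,"ay":0,"az":0,"jaw":-1},{"tx":0,"ty":0,"tz":0,"ax":0,"ay":0,"az":0,"jaw":-1},{"tx":0,"ty":0,"tz":0,"ax":0,"ay":0,"az":0,"jaw":-1},{"tx":0,"ty":0,"tz":0,"ax":0,"ay":0,"az":0,"jaw":-1},{"tx":0,"ty":0,"tz":0,"ax":0,"ay":0,"az":0,"jaw":-1},{"tx":0,"ty":0,"tz":0,"ax":0,"ay":0,"az":0,"jaw":-1}]'; python3 st.py
```

```text
time: 7.8
ee_pos: [0.5767, -0.0364, 0.1272]
tcp_rot: [180.0, 0.0, 121.0]
wrist_force: [0.6, -0.6, 1.9]
opening: -0.0001
grasp_force: 1.6
t 7.8 warmer-frame tcp mm [-63.7   0.2 127.2] yaw-err [-0.   0.  -0.1] F [ 0.6 -0.6  1.9] open -0.0001
```

```bash
python3 -m handwheel '[{"tx":0,"ty":0,"tz":0.0005,"ax":0,"ay":0,"az":0,"jaw":-1},{"tx":0,"ty":0,"tz":0.0005,"ax":0,"ay":0,"az":0,"jaw":-1},{"tx":0,"ty":0,"tz":0.0005,"ax":0,"ay":0,"az":0,"jaw":-1},{"tx":0,"ty":0,"tz":0,"ax":0,"ay":0,"az":0,"jaw":-1},{"tx":0,"ty":0,"tz":0,"ax":0,"ay":0,"az":0,"jaw":-1},{"tx":0,"ty":0,"tz":0,"ax":0,"ay":0,"az":0,"jaw":-1},{"tx":0,"ty":0,"tz":0,"ax":0,"ay":0,"az":0,"jaw":-1},{"tx":0,"ty":0,"tz":0,"ax":0,"ay":0,"az":0,"jaw":-1},{"tx":0,"ty":0,"tz":0,"ax":0,"ay":0,"az":0,"jaw":-1},{"tx":0,"ty":0,"tz":0,"ax":0,"ay":0,"az":0,"jaw":-1}]'; python3 st.py
```

```text
time: 9.05
ee_pos: [0.5768, -0.0364, 0.1259]
tcp_rot: [180.0, 0.0, 121.0]
wrist_force: [1.4, -0.8, 4.9]
opening: -0.0
grasp_force: 2.6
t 9.05 warmer-frame tcp mm [-63.7   0.2 125.9] yaw-err [-0.   0.  -0.1] F [ 1.4 -0.8  4.9] open -0.0
```

At 4.9 N and z = 125.9 mm the tip is in the seal, so the lid is shut. I'll lift off and go over the green key.

```bash
python3 -m handwheel '[{"tx":0,"ty":0,"tz":-0.005,"ax":0,"ay":0,"az":0,"jaw":-1},{"tx":0,"ty":0,"tz":-0.015,"ax":0,"ay":0,"az":0,"jaw":-1},{"tx":0,"ty":0,"tz":-0.015,"ax":0,"ay":0,"az":0,"jaw":-1},{"tx":-0.0116,"ty":0.0105,"tz":0,"ax":0,"ay":0,"az":0,"jaw":-1},{"tx":-0.0116,"ty":0.0105,"tz":0,"ax":0,"ay":0,"az":0,"jaw":-1},{"tx":-0.0116,"ty":0.0105,"tz":0,"ax":0,"ay":0,"az":0,"jaw":-1},{"tx":-0.0115,"ty":0.0107,"tz":0,"ax":0,"ay":0,"az":0,"jaw":-1},{"tx":0,"ty":0,"tz":0.015,"ax":0,"ay":0,"az":0,"jaw":-1},{"tx":0,"ty":0,"tz":0.012,"ax":0,"ay":0,"az":0,"jaw":-1},{"tx":0,"ty":0,"tz":0,"ax":0,"ay":0,"az":0,"jaw":-1}]'; python3 st.py; python3 look.py pics/c.png 0
```

```text
time: 10.3
ee_pos: [0.6354, -0.0541, 0.1321]
tcp_rot: [-179.9, -0.1, 121.0]
wrist_force: [-0.1, -0.2, -0.3]
opening: 0.0002
grasp_force: 0.0
t 10.3 warmer-frame tcp mm [-109.2  -40.9  132.1] yaw-err [-3.599e+02 -1.000e-01 -1.000e-01] F [-0.1 -0.2 -0.3] open 0.0002
```

View pics/c.png

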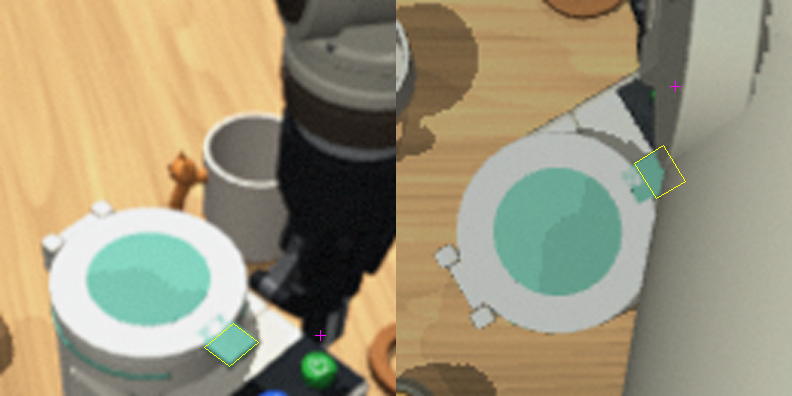

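The lid is shut, matching the model at 0 rad, and the fingertip at (320,335) in the side crop is right above the green key. Pressing slowly.

```bash
python3 -m handwheel '[{"tx":-0.0005,"ty":0.0008,"tz":0.01,"ax":0,"ay":0,"az":0,"jaw":-1},{"tx":0,"ty":0,"tz":0.01,"ax":0,"ay":0,"az":0,"jaw":-1},{"tx":0,"ty":0,"tz":0.006,"ax":0,"ay":0,"az":0,"jaw":-1},{"tx":0,"ty":0,"tz":0.003,"ax":0,"ay":0,"az":0,"jaw":-1},{"tx":0,"ty":0,"tz":0.002,"ax":0,"ay":0,"az":0,"jaw":-1},{"tx":0,"ty":0,"tz":0.002,"ax":0,"ay":0,"az":0,"jaw":-1},{"tx":0,"ty":0,"tz":0.001,"ax":0,"ay":0,"az":0,"jaw":-1},{"tx":0,"ty":0,"tz":0,"ax":0,"ay":0,"az":0,"jaw":-1},{"tx":0,"ty":0,"tz":0,"ax":0,"ay":0,"az":0,"jaw":-1},{"tx":0,"ty":0,"tz":0,"ax":0,"ay":0,"az":0,"jaw":-1}]'; python3 st.py
```

```text
time: 11.65
ee_pos: [0.6377, -0.0543, 0.0998]
tcp_rot: [180.0, 0.0, 121.0]
wrist_force: [-0.7, -0.1, 1.0]
opening: -0.0002
grasp_force: 0.5
t 11.65 warmer-frame tcp mm [-110.6  -42.7   99.8] yaw-err [-0.   0.  -0.1] F [-0.7 -0.1  1. ] open -0.0002
```

```bash
python3 -m handwheel '[{"tx":0,"ty":0,"tz":0.001,"ax":0,"ay":0,"az":0,"jaw":-1},{"tx":0,"ty":0,"tz":0.001,"ax":0,"ay":0,"az":0,"jaw":-1},{"tx":0,"ty":0,"tz":0.001,"ax":0,"ay":0,"az":0,"jaw":-1},{"tx":0,"ty":0,"tz":0.001,"ax":0,"ay":0,"az":0,"jaw":-1},{"tx":0,"ty":0,"tz":0.0005,"ax":0,"ay":0,"az":0,"jaw":-1},{"tx":0,"ty":0,"tz":0,"ax":0,"ay":0,"az":0,"jaw":-1},{"tx":0,"ty":0,"tz":0,"ax":0,"ay":0,"az":0,"jaw":-1},{"tx":0,"ty":0,"tz":0,"ax":0,"ay":0,"az":0,"jaw":-1},{"tx":0,"ty":0,"tz":0,"ax":0,"ay":0,"az":0,"jaw":-1},{"tx":0,"ty":0,"tz":0,"ax":0,"ay":0,"az":0,"jaw":-1}]'; python3 st.py
```

```text
time: 12.9
ee_pos: [0.6376, -0.0544, 0.0955]
tcp_rot: [180.0, 0.0, 121.0]
wrist_force: [-1.2, -0.2, 5.6]
opening: 0.0002
grasp_force: 2.7
t 12.9 warmer-frame tcp mm [-110.6  -42.7   95.5] yaw-err [-0.   0.  -0.1] F [-1.2 -0.2  5.6] open 0.0002
```

5.6 N and 4–5 mm of travel is past the switching point. I'll withdraw upward, then back off to the robot's right, clear of the view.

```bash
python3 -m handwheel '[{"tx":0,"ty":0,"tz":-0.003,"ax":0,"ay":0,"az":0,"jaw":-1},{"tx":0,"ty":0,"tz":-0.006,"ax":0,"ay":0,"az":0,"jaw":-1},{"tx":0,"ty":0,"tz":-0.02,"ax":0,"ay":0,"az":0,"jaw":-1},{"tx":0,"ty":0,"tz":-0.03,"ax":0,"ay":0,"az":0,"jaw":-1},{"tx":0,"ty":0,"tz":-0.03,"ax":0,"ay":0,"az":0,"jaw":-1},{"tx":0,"ty":0,"tz":-0.03,"ax":0,"ay":0,"az":0,"jaw":-1},{"tx":0,"ty":-0.03,"tz":-0.01,"ax":0,"ay":0,"az":0,"jaw":-1},{"tx":0,"ty":-0.04,"tz":0,"ax":0,"ay":0,"az":0,"jaw":-1},{"tx":0,"ty":-0.03,"tz":0,"ax":0,"ay":0,"az":0,"jaw":-1},{"tx":0,"ty":0,"tz":0,"ax":0,"ay":0,"az":0,"jaw":-1}]'; python3 -m handwheel '[{"tx":-0.02,"ty":-0.03,"tz":0,"ax":0,"ay":0,"az":0,"jaw":-1},{"tx":-0.02,"ty":-0.03,"tz":0,"ax":0,"ay":0,"az":0,"jaw":-1},{"tx":-0.03,"ty":-0.03,"tz":0,"ax":0,"ay":0,"az":0,"jaw":-1},{"tx":-0.03,"ty":-0.03,"tz":0,"ax":0,"ay":0,"az":0,"jaw":-1},{"tx":-0.03,"ty":-0.02,"tz":0,"ax":0,"ay":0,"az":0,"jaw":-1},{"tx":-0.02,"ty":0,"tz":0,"ax":0,"ay":0,"az":0,"jaw":-1},{"tx":0,"ty":0,"tz":0,"ax":0,"ay":0,"az":0,"jaw":-1},{"tx":0,"ty":0,"tz":0,"ax":0,"ay":0,"az":0,"jaw":-1},{"tx":0,"ty":0,"tz":0,"ax":0,"ay":0,"az":0,"jaw":-1},{"tx":0,"ty":0,"tz":0,"ax":0,"ay":0,"az":0,"jaw":-1}]'; python3 - <<'E'
from workcell import optics
import cv2,numpy as np
a,b=[cv2.resize(np.clip(optics.camera(n)["color"][:,:,::-1]*g,0,255).astype(np.uint8),(400,300)) for n,g in(("side",1.),("top",1.6))]
cv2.imwrite("pics/e.png",np.hstack([a,b]))
E
```

```text
time: 14.15
ee_pos: [0.5507, -0.1066, 0.2249]
tcp_rot: [180.0, 0.0, 120.9]
wrist_force: [0.2, -0.6, 1.2]
opening: 0.0002
grasp_force: 0.0
time: 15.4
ee_pos: [0.5091, -0.3059, 0.2245]
tcp_rot: [180.0, 0.0, 121.0]
wrist_force: [-0.3, -0.3, 1.2]
opening: 0.0003
grasp_force: 0.0
```

View pics/e.png

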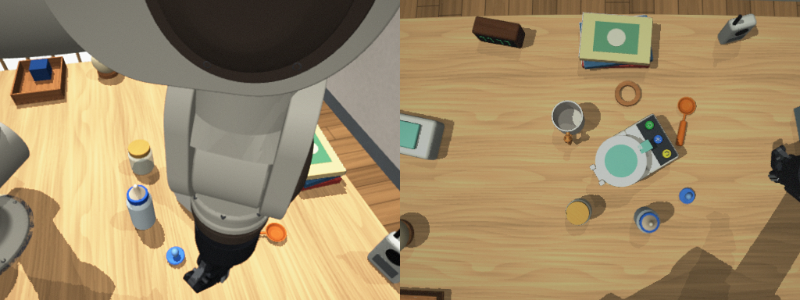

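The top view shows the lid shut at (620,160), the three keys up, everything else in place, and the gripper well clear at (785,165).

```bash
python3 -c "
from workcell import workorder
print(workorder.job_done())"
```

```text
the job is handed in; nothing more can be done
None
```

The lid is fully shut, and the green start key was pressed at 5.6 N and released; the arm withdrew, nothing else looked moved in the last picture, and the job was handed in at about 15.5 s.

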